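# Find the full scent capsule and clamp it into the flip-top box

### The job

Only one of the three identical closed capsules on the shelf is still full: find it by its weight and stand it in the bore of the open ceramic scent box, letting go of it there. Then swing the lid fully shut so that the lid, not the gripper, drives the capsule fully home. Leave the two spent capsules standing upright on the shelf and do not disturb the other objects.

Things in the scene. Friction and masses are not known exactly. Their poses are not given: they have to be found in the camera images.
- capsule_a: one of three outwardly identical closed metal capsules, upright plain cylinder 44 mm across, 60 mm tall, with a chamfered foot (38 mm across at the very bottom), standing loose on the shelf; one of the three is full and weighs 235 to 290 g, the other two are spent and weigh 95 to 125 g, and the letter says nothing about which. Origin: centre of the underside; z up its axis.
- capsule_b: one of three outwardly identical closed metal capsules, upright plain cylinder 44 mm across, 60 mm tall, with a chamfered foot (38 mm across at the very bottom), standing loose on the shelf; one of the three is full and weighs 235 to 290 g, the other two are spent and weigh 95 to 125 g, and the letter says nothing about which. Origin: centre of the underside; z up its axis.
- capsule_c: one of three outwardly identical closed metal capsules, upright plain cylinder 44 mm across, 60 mm tall, with a chamfered foot (38 mm across at the very bottom), standing loose on the shelf; one of the three is full and weighs 235 to 290 g, the other two are spent and weigh 95 to 125 g, and the letter says nothing about which. Origin: centre of the underside; z up its axis.
- diffuser: the flip-top scent box, white glazed ceramic, fixed to the shelf: lower part 100 x 100 mm and 56 mm high with an upright round bore in the middle of its top; a seat plate in the bore carries the capsule. Origin: centre of the underside. z up; its x axis points from the middle towards the hinge side, -x towards the front. All 100 mm high when shut.
- bore (a point): centre of the mouth of the bore, on the top face of the lower part, 56 mm above the shelf; axes as the diffuser's. The bore is 48 mm across with a 2 mm chamfer. A capsule set in it comes to rest on the raised seat 22 mm below the mouth, so that 38 mm of it stands out; home, it is 32 mm below the mouth and 28 mm stands out.
- hinge (a point): middle of the hinge line, 50 mm from the bore's centre along the diffuser's x, 56 mm above the shelf; the hinge line runs along the diffuser's y.
- lid_edge (a point): middle of the lid's outer top edge farthest from the hinge: when shut it lies 100 mm from the hinge line towards the front and 44 mm above it; it moves with the lid.
- lid (a joint): angle of the lid, rad: 0 shut, 1.57 standing upright, 1.9 fully open, leaning back beyond the hinge. The lid is a deep ceramic cap 100 x 100 x 44 mm (walls 5 mm, top 10 mm thick), 180 g; a stiff hinge lets it stay wherever it is left. A small steel dome under the middle of its top meets a capsule standing in the bore at about 0.2 rad and drives it down from there.
- seat (a joint): how far the seat plate in the bore is pressed down, m: 0 raised, 0.010 when the shut lid has driven a capsule home (the empty seat could go to 0.012). It slides stiffly, yields at about 14 N, has no spring and stays where it is pushed; so the lid needs some 8 to 10 N pressed near its far edge for the last bit.
- cloche: bystander: glass cloche on a round wooden base, 124 mm across, 166 mm tall; origin: centre of the underside.
- tonearm_rest: bystander: small chrome tonearm rest, a post with a fork on a 42 mm round foot, 65 mm tall; origin: centre of the underside.
- adapter: bystander: red plastic record adapter, a flat ring 38 mm across, 8 mm thick; origin: centre of the underside.
- opener: bystander: flat steel bottle opener lying down, about 125 x 34 x 5 mm; origin: underside, near the middle of its length.
Things that resemble listed ones, but are neither listed nor needed, are in the scene too. Leave any red look-alike of the capsule_b alone.

How it is judged:
By the outcome, as a careful person would: the job done as asked, in the order asked, and still so for the second after the job is handed in, with the robot touching nothing.
It also fails if it takes over 72 s, if anything falls off the work surface, if the arm or the gripper's body presses on something with over 40 N, if the wrist force passes 120 N, or if a joint passes its speed limit or range.

### The arm

A 6-joint arm with a two-finger parallel gripper is mounted at the origin on the work surface. World frame = base frame: x ahead of the robot, y to its left, z up, the work surface at z = 0. Lengths are in mm, angles in rad, forces in N, time in s.
With the tool pointing down it reaches from about 275 to 750 mm from the base axis. Payload 10.2 kg.
Tool frame: the origin (TCP) lies on the front face of the gripper's body, between the roots of the fingers; the fingertips stand 73 mm ahead of it and the grasp point (between the pads) lies ctrl.grip_depth ahead of it (ctrl.grip_depth is the distance from the TCP to the grasp point, in mm); z points along the fingers, y is the direction in which the jaws open and shut (so a half turn about z gives the same grasp; the last joint's range is limited). The gripper opens to 85 mm and grips with 20 to 120 N. Pads are 22 mm wide; open, the fingers measure 114 mm over their backs; the gripper's body (76 mm by 85 mm) begins 54 mm behind the grasp point. The pads swing forward as they close: fully open they stand 13 mm farther back than shut.
Start: joints at [0.891, 0.313, 1.498, -0, 1.331, -0.223], TCP at [231.579, 471.172, 303.894] pointing down, gripper open.
Joint ranges: [-2.94, 2.94], [-0.97, 2.17], [0.19, 2.56], [-1.23, 4.37], [0.02, 3.11], [-2.88, 2.88]. Speed limits (rad/s): [2.39, 2.39, 3.01, 3.14, 3.14, 3.14].

### API

Orientations are given as a unit quaternion [w, x, y, z].
In Python, from rig import readout, capture, ctrl, nets gives the robot as it stands. The module is installed in compiled form; this text tells all that it offers.
- The arm moves only by the tool apply_moves, never from a script. Its argument "targets" is a list of rows, each a list of 4 numbers: the shift along the tool's x, y, z in cm, then the turn about the tool's z in degrees. A call has 1 to 8 rows; each row shifts and turns the commanded pose from where the row before left it, along the tool's axes as they then stand; what a row does not reach is not made up. A row lasts 1/10 s, in which the tool goes at most 50 mm and 8.59 degrees, less where a joint would pass 70% of its speed; a pose out of reach is approached as far as the arm can. A call with a gripper value outside its range is refused whole. "grip" is the finger opening in cm, from 0 to 8.54, set as the call begins (left out, the last holds). The fingers move at their own pace and stop on an object; "force" is the grip in N (left out, the last holds). Time passes only in rows, so rows that do not move let the fingers close. It gives the time, the measured TCP pose, the force and the opening at its end, in the units of the state.
- readout.sense(): the state, without advancing time (a new reading comes with each control period).
- capture(name): name is "scene" or "top"; returns a dict with "img" (384x512x3 uint8, red, green, blue), "fov_y" (degrees; the focal length in pixels is half the picture's height over the tangent of half this angle, whatever the lens; pixels are square), "cx", "cy" (the principal point, pixels), "D" ([k1, k2, p1, p2, k3] as OpenCV has them; the pictures are not rectified), "eye" and "rotation" of the camera in the world. Camera axes: x right, y down, z forward; pixel columns grow to the right and rows downward; lengths in mm; the calibration is good to about 2 mm. A picture is of the moment at which its call begins. There is no depth.
- ctrl.finish_job(): hands the job in, once; it reports no verdict.
Trained networks look in the newest picture that a camera, given by its name, has taken for a name from the list of things; names that differ only in an ending like _2 or _b are one class to them, and where a whole thing is asked for, a point or a joint stands for the part that bears it (a point fixed in the world has none). Each returns a list of dicts, best first, with "score" (0 to 1); they miss things now and then, are a little off and sometimes report something else, mostly with a low value. They report only what shows in the picture. A call takes as long as a camera call. They do not tell look-alikes from the thing itself.
- nets.boxes_of(camera, target): "location" ([column, row] as shares, 0 to 1, of the picture: columns of its width, rows of its height, amid what is visible of it).
The state is a dict: "time_s": time; "joints": joint angles; "dq": joint speeds; "tau": joint torques, N m; "eef_pos": TCP position; "ee_rot": TCP orientation; "force": force on the tool from outside, world axes, zero at the start; "wrist_torque": the same for the moment, N m; "grip_width": opening from 0.0 (shut) to 1.0 (fully open).
Only numpy, scipy, OpenCV 4.12 (cv2) and the standard library are available. Lean on these libraries where they do the work, as an engineer would, in place of code of your own. Each camera call takes 0.05 s, during which the arm holds its last target.

## Working session

There is one attempt and no reset: what is moved stays moved. The work goes in short steps, Python scripts to look and compute and a tool call to move; the robot and the scene stay as the last step left them, time stands still between calls to the robot, and variables do not carry over. Pictures are saved under pics/ and viewed, and the job is handed in when it is done.

Besides the shell and the picture viewer there is one more tool, called after ">>>" as a command line: name --pt "numbers of a row" for each row, then --argument value for the rest. apply_moves: Moves the arm, as the interface text tells. Its arguments: {"type":"object","properties":{"targets":{"type":"array"},"grip":{"type":"number"},"force":{"type":"number"}},"required":["targets"]}

```bash
mkdir -p pics; cat > h.py <<'E'
import numpy as np, cv2
from rig import readout, capture, ctrl, nets
def K(c):
    f=c["img"].shape[0]/2/np.tan(np.radians(c["fov_y"])/2)
    return np.array([[f,0,c["cx"]],[0,f,c["cy"]],[0,0,1.]])
def ray(c,u,v):
    p=cv2.undistortPoints(np.array([[[u,v]]],float),K(c),np.array(c["D"],float))[0,0]
    return np.array(c["rotation"]).reshape(3,3)@np.array([p[0],p[1],1.])
def toz(c,u,v,z):
    d=ray(c,u,v);e=np.array(c["eye"]);return e+d*(z-e[2])/d[2]
def proj(c,P):
    R=np.array(c["rotation"]).reshape(3,3);e=np.array(c["eye"],float)
    q=(np.atleast_2d(P)-e)@R
    return cv2.projectPoints(q,np.zeros(3),np.zeros(3),K(c),np.array(c["D"],float))[0][:,0]
def save(c,n,crop=None,s=1):
    im=c["img"][:,:,::-1]
    if crop: im=im[crop[1]:crop[3],crop[0]:crop[2]]
    cv2.imwrite("pics/"+n,cv2.resize(im,None,fx=s,fy=s,interpolation=cv2.INTER_CUBIC))
E
python3 - <<'E'
from h import *
print(readout.sense(), ctrl.grip_depth)
for n in("scene","top"):
    c=capture(n);save(c,n+"0.png",None,1.5)
    print(n,c["fov_y"],c["cx"],c["cy"],c["D"],c["eye"],c["rotation"])
    for t in("capsule_a","diffuser","bore","hinge","lid_edge","lid","cloche","tonearm_rest","adapter","opener"):
        try:
            for d in nets.boxes_of(n,t)[:5]:
                l=d["location"];print(t,round(d["score"],2),round(l[0]*512),round(l[1]*384),toz(c,l[0]*512,l[1]*384,30).round())
        except Exception as e: print(t,e)
E
```

```text
{'time_s': 0.0, 'joints': array([ 8.90595231e-01,  3.13451586e-01,  1.49842436e+00,  9.30712235e-06,
        1.33098473e+00, -2.23384139e-01]), 'dq': array([-0.00058361,  0.00135911,  0.00222609, -0.00075991, -0.00078456,
       -0.00082494]), 'tau': array([ 3.52861412e-05, -4.12260318e+01, -2.59744692e+01, -1.55366829e-04,
        4.10754903e-03,  1.72746052e-06]), 'eef_pos': array([231.4740914 , 471.04000341, 303.33899043]), 'ee_rot': array([-2.80863255e-04,  2.26428659e-01,  9.74027546e-01, -5.68427291e-04]), 'force': array([ 0.09718853,  0.41718186, -0.64858338]), 'wrist_torque': array([-0.02175828,  0.03003184, -0.02615145]), 'grip_width': 1.0015197045753748} 53.900000000000006
scene 45.95504728956878 260.9897720269629 197.82492241288364 [-0.07798922  0.          0.          0.          0.        ] [1214.48300228  -30.04360277  938.84879248] [-0.22920495  0.65752854  0.68023469 -0.228915  ]
capsule_a cannot reshape array of size 4 into shape (3,3)
diffuser cannot reshape array of size 4 into shape (3,3)
bore cannot reshape array of size 4 into shape (3,3)
hinge cannot reshape ar
[... 380 characters left out ...]
9683894 255.45327818376353 195.0758578629322 [-0.05121345  0.          0.          0.          0.        ] [504.11748939 -37.5627634  842.65905099] [ 0.03427771 -0.70367172  0.70892135 -0.03319125]
capsule_a cannot reshape array of size 4 into shape (3,3)
diffuser cannot reshape array of size 4 into shape (3,3)
bore cannot reshape array of size 4 into shape (3,3)
hinge cannot reshape array of size 4 into shape (3,3)
lid_edge cannot reshape array of size 4 into shape (3,3)
lid cannot reshape array of size 4 into shape (3,3)
cloche cannot reshape array of size 4 into shape (3,3)
tonearm_rest cannot reshape array of size 4 into shape (3,3)
adapter cannot reshape array of size 4 into shape (3,3)
```

```bash
python3 - <<'E'
s=open('h.py').read()
s=s.replace('np.array(c["rotation"]).reshape(3,3)','RR(c)').replace('def K(c)','from scipy.spatial.transform import Rotation as Ro\ndef RR(c):\n    q=c["rotation"];return Ro.from_quat([q[1],q[2],q[3],q[0]]).as_matrix()\ndef K(c)',1)
open('h.py','w').write(s)
E
python3 - <<'E'
from h import *
for n in("scene","top"):
    c=capture(n);
    print(n,RR(c)[:,2])
    for t in("capsule_a","diffuser","lid_edge","bore","hinge","cloche","tonearm_rest","adapter","opener"):
        try:
            for d in nets.boxes_of(n,t)[:6]:
                l=d["location"];print(t,round(d["score"],2),round(l[0]*512),round(l[1]*384),toz(c,l[0]*512,l[1]*384,30).round())
        except Exception as e: print(t,e)
E
```

```text
scene [-0.61286261 -0.01001426 -0.79012602]
capsule_a 0.94 182 192 [ 499. -244.   30.]
capsule_a 0.91 224 219 [ 580. -130.   30.]
capsule_a 0.77 251 180 [451. -69.  30.]
capsule_a 0.74 216 172 [ 427. -164.   30.]
capsule_a 0.62 290 164 [391.  33.  30.]
diffuser 0.75 368 176 [425. 240.  30.]
lid_edge 0.78 374 154 [345. 267.  30.]
lid_edge 0.6 184 187 [ 482. -243.   30.]
lid_edge 0.34 364 190 [473. 224.  30.]
bore 0.66 368 178 [433. 239.  30.]
hinge 0.96 373 177 [428. 253.  30.]
hinge 0.6 376 152 [337. 272.  30.]
hinge 0.39 269 227 [600. -19.  30.]
cloche 0.94 279 274 [725.   6.  30.]
tonearm_rest 0.69 200 277 [ 738. -172.   30.]
adapter 0.43 268 227 [600. -23.  30.]
opener 0.88 156 238 [ 640. -287.   30.]
top [ 0.09531189  0.00118053 -0.99544676]
capsule_a 0.81 304 196 [ 578. -138.   30.]
capsule_a 0.81 322 269 [ 428. -172.   30.]
capsule_a 0.72 270 261 [447. -66.  30.]
capsule_a 0.71 360 239 [ 489. -251.   30.]
capsule_a 0.62 218 287 [395.  40.  30.]
diffuser 0.74 119 260 [450. 245.  30.]
diffuser 0.37 249 194 [584. -24.  30.]
lid_edge 0.75 106 284 [401. 272.  30.]
lid_edge 0.26 361 240 [ 488. -254.   30.]
bore 0.93 119 262 [445. 246.  30.]
bore 0.55 106 282 [405. 271.  30.]
hinge 0.76 121 263 [444. 242.  30.]
cloche 0.68 233 117 [748.  10.  30.]
tonearm_rest 0.69 118 262 [446. 247.  30.]
tonearm_rest 0.51 322 132 [ 714. -178.   30.]
adapter 0.77 249 194 [583. -24.  30.]
opener 0.64 373 177 [ 618. -282.   30.]
opener 0.16 128 236 [498. 227.  30.]
```

View pics/scene0.png

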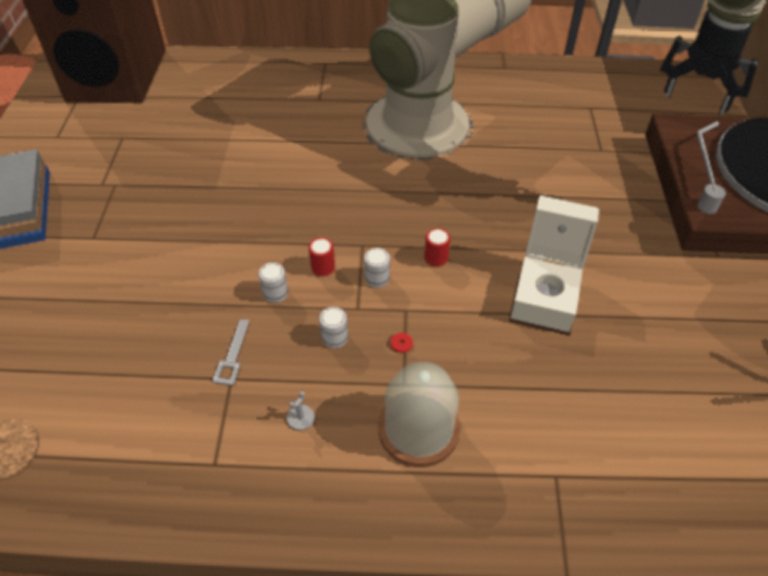

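View pics/top0.png

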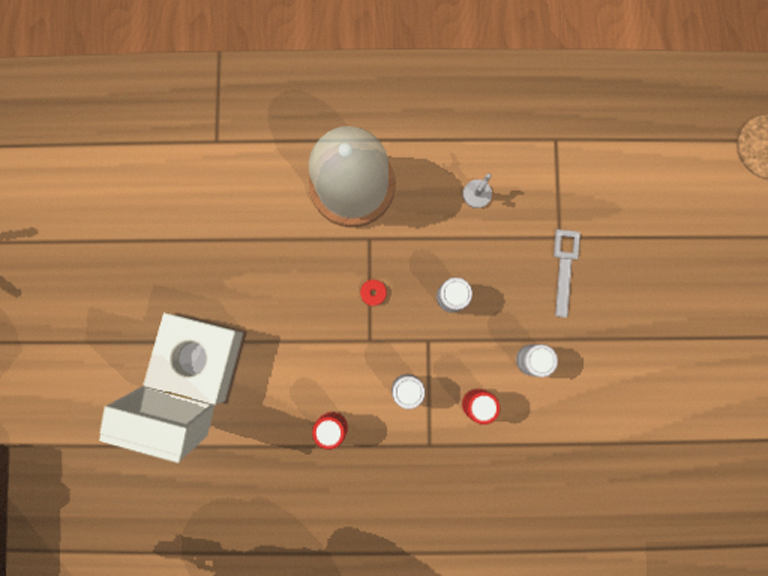

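Candidates in the top view (512 px scale): the metal capsules are at (304,196), (360,240) and (272,261). The red look-alikes are at (322,271) and (219,288). I'll confirm with a crop.

```bash
python3 - <<'E'
from h import *
c=capture("top");save(c,"caps1.png",(200,160,400,310),4);save(c,"box1.png",(55,195,175,315),5)
g=cv2.cvtColor(c["img"],cv2.COLOR_RGB2HSV)
m=((g[:,:,1]<40)&(g[:,:,2]>215)).astype(np.uint8)
n,l,st,ce=cv2.connectedComponentsWithStats(m)
for i in range(1,n):
    if st[i,4]>60: print(ce[i].round(1),st[i],toz(c,*ce[i],60).round(1))
s=capture("scene");save(s,"boxs.png",(325,120,415,230),5);save(s,"capss.png",(150,130,330,250),4)
for k,(x,y) in {'b':(578,-138),'c':(489,-251),'a':(447,-70)}.items(): pass
E
```

```text
[303.8 194.9] [294 186  20  19 280] [ 578.8 -133.4   60. ]
[125.7 238.6] [  96  209   60   60 1919] [493.9 222.5  60. ]
[360.4 240.2] [351 231  20  20 289] [ 487.6 -244.4   60. ]
[272.  261.4] [262 252  21  20 301] [447.4 -68.2  60. ]
[322.2 271.5] [315 264  16  16 198] [ 426.8 -167.    60. ]
[ 94.3 289.3] [  67  272   57   36 1250] [394.2 283.6  60. ]
[218.4 288.2] [211 281  16  16 199] [396.1  37.4  60. ]
```

View pics/caps1.png

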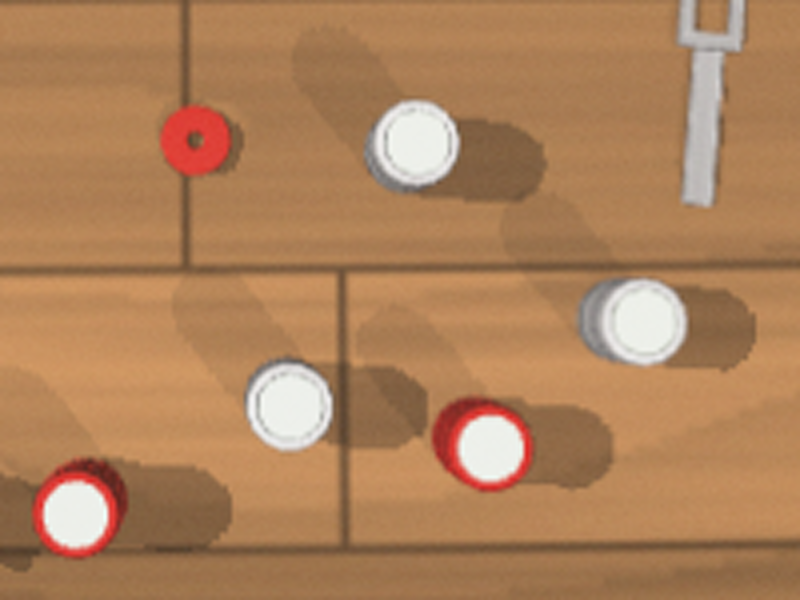

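View pics/box1.png

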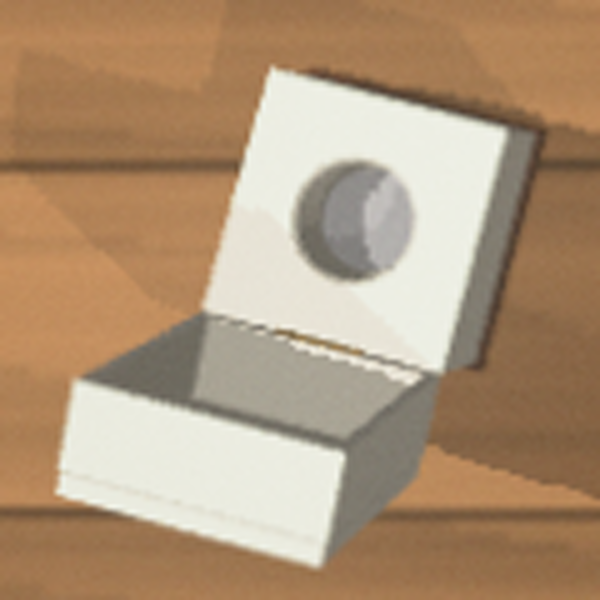

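View pics/boxs.png

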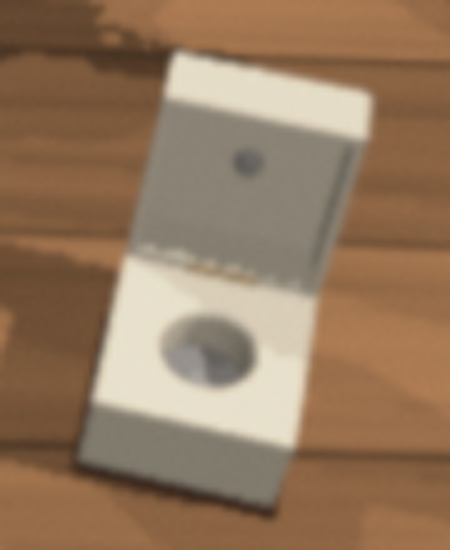

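View pics/capss.png

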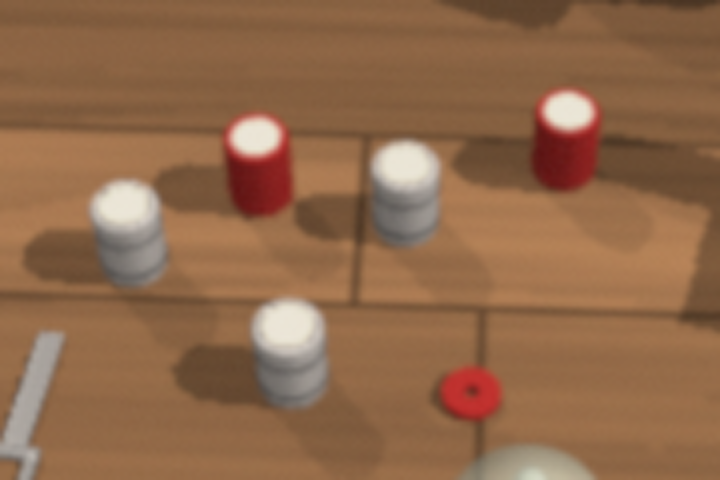

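The three metal capsules are confirmed at the listed pixels, and the two red cylinders are left alone. Next I'll measure the box pose and the capsule positions in both views.

```bash
cat > box.py <<'E'
from h import *
from scipy.optimize import least_squares
c=capture("top");s=capture("scene")
# front-left, front-right, hinge-right, hinge-left corners at z=56 (image crop)
T=np.array([(275,68),(507,127),(442,372),(205,310)])/5+[55,195]-0.4
S=np.array([(92,405),(297,447),(316,295),(126,258)])/5+[325,120]-0.4
print(np.array([toz(c,*p,56) for p in T]).round(1));print(np.array([toz(s,*p,56) for p in S]).round(1))
Tb=np.array([354,220])/5+[55,195]-.4; Sb=np.array([209,351])/5+[325,120]-.4
print("bore",toz(c,*Tb,56).round(1),toz(s,*Sb,56).round(1))
for n,P in (("top",T),("scene",S)):
    W=np.array([toz(c if n=="top" else s,*p,56) for p in P])[:,:2]
    print(n,W.mean(0).round(1), [round(np.linalg.norm(W[i]-W[i-1]),1) for i in range(4)], [np.degrees(np.arctan2(*(W[j]-W[i])[::-1])).round(1) for i,j in((0,3),(1,2))])
g=cv2.cvtColor(s["img"],cv2.COLOR_RGB2HSV)
m=((g[:,:,1]<55)&(g[:,:,2]>205)).astype(np.uint8)
n,l,st,ce=cv2.connectedComponentsWithStats(m)
for i in range(1,n):
    if 60<st[i,4]<400: print(ce[i].round(1),st[i],toz(s,*ce[i],60).round(1))
q=readout.sense()["ee_rot"];print(Ro.from_quat([q[1],q[2],q[3],q[0]]).as_matrix().round(3))
E
python3 box.py
```

```text
[[555.  258.1  56. ]
 [530.7 163.2  56. ]
 [433.6 187.9  56. ]
 [458.2 284.2  56. ]]
[[530.5 161.3  56. ]
 [552.6 260.3  56. ]
 [454.4 283.7  56. ]
 [433.2 187.   56. ]]
bore [493.8 224.4  56. ] [493.8 223.6  56. ]
top [494.4 223.3] [np.float64(100.3), np.float64(97.9), np.float64(100.3), np.float64(99.4)] [np.float64(164.9), np.float64(165.7)]
scene [492.7 223.1] [np.float64(100.7), np.float64(101.4), np.float64(101.0), np.float64(98.9)] [np.float64(165.2), np.float64(166.6)]
[378.6 138.7] [359 131  40  16 335] [313.6 277.4  60. ]
[291.5 157.4] [287 154  11   8  68] [394.3  35.4  60. ]
[213.3 163.6] [208 160  11   8  70] [ 424.8 -168.8   60. ]
[251.  170.6] [245 166  13  10 106] [445.1 -69.6  60. ]
[180.5 180.7] [174 176  13  10 108] [ 485.8 -246.3   60. ]
[221.6 210.9] [215 206  14  11 127] [ 576.1 -134.5   60. ]
[[-0.897  0.441  0.   ]
 [ 0.441  0.897 -0.   ]
 [-0.     0.    -1.   ]]
```

```bash
cat > go.py <<'E'
import sys
from h import *
def go(x,y,z,yaw=None):
    s=readout.sense();q=s["ee_rot"];R=Ro.from_quat([q[1],q[2],q[3],q[0]]).as_matrix()
    a=np.degrees(np.arctan2(R[1,1],R[0,1]))
    d=np.array([x,y,z])-s["eef_pos"]
    print("t",round(s["time_s"],2),"pos",s["eef_pos"].round(1),"jaw",round(a,2),"F",s["force"].round(2),"tool cm",(R.T@d/10).round(2),"grip",round(s["grip_width"],3))
if __name__=="__main__": go(*map(float,sys.argv[1:4]))
E
python3 go.py 446.5 -69 200
```

```text
t 2.3 pos [231.6 471.2 303.9] jaw 63.83 F [ 0.25 -0.08 -0.05] tool cm [-43.11 -39.    10.39] grip 0.999
```

>>> apply_moves --pt "0 0 0 -6" --pt "0 0 0 -5.7" --force 40 --grip 8.5

```text
time_s: 2.5
eef_pos: [231.6, 471.2, 303.9]
ee_rot: [-0.0, 0.124, 0.992, 0.0]
force: [0.2, 0.7, -0.2]
grip_width: 0.993
```

```bash
python3 go.py 446.5 -69 200
```

```text
t 2.5 pos [231.6 471.2 303.9] jaw 75.76 F [ 0.15  0.66 -0.24] tool cm [-34.12 -47.07  10.39] grip 0.993
```

>>> apply_moves --pt "-2.44 -3.36 0.74 0" --pt "-2.44 -3.36 0.74 0" --pt "-2.44 -3.36 0.74 0" --pt "-2.44 -3.36 0.74 0" --pt "-2.44 -3.36 0.74 0" --pt "-2.44 -3.36 0.74 0" --pt "-2.44 -3.36 0.74 0" --pt "-2.44 -3.36 0.74 0"

```text
time_s: 3.3
eef_pos: [353.7, 160.5, 244.7]
ee_rot: [0.0, 0.126, 0.992, 0.0]
force: [1.4, 0.9, 0.2]
grip_width: 0.996
```

>>> apply_moves --pt "-2.44 -3.36 0.74 0" --pt "-2.44 -3.36 0.74 0" --pt "-2.44 -3.36 0.74 0" --pt "-2.44 -3.36 0.74 0" --pt "-2.44 -3.36 0.74 0" --pt "-2.44 -3.36 0.74 0" --pt "0 0 0 0"

```text
time_s: 4.0
eef_pos: [445.8, -73.3, 199.6]
ee_rot: [0.0, 0.128, 0.992, -0.0]
force: [0.3, -0.5, 0.0]
grip_width: 0.994
```

```bash
python3 go.py 446.5 -69 99
```

```text
t 4.0 pos [445.8 -73.3 199.6] jaw 75.29 F [ 0.33 -0.5   0.01] tool cm [ 0.05  0.44 10.06] grip 0.994
```

>>> apply_moves --pt "0.05 0.4 0 0" --pt "0 0 3.5 0" --pt "0 0 3.5 0" --pt "0 0 3.0 0" --pt "0 0 0 0"

```text
time_s: 4.5
eef_pos: [443.6, -63.8, 98.1]
ee_rot: [-0.003, 0.125, 0.992, 0.001]
force: [0.8, 0.9, 1.1]
grip_width: 0.995
```

```bash
python3 - <<'E'
from h import *
from go import go
go(446.5,-69,99)
c=capture("scene");save(c,"g1.png",(170,80,330,230),4)
E
```

```text
t 4.5 pos [443.6 -63.8  98.1] jaw 75.61 F [0.83 0.87 1.07] tool cm [-0.41 -0.43 -0.1 ] grip 0.995
```

View pics/g1.png

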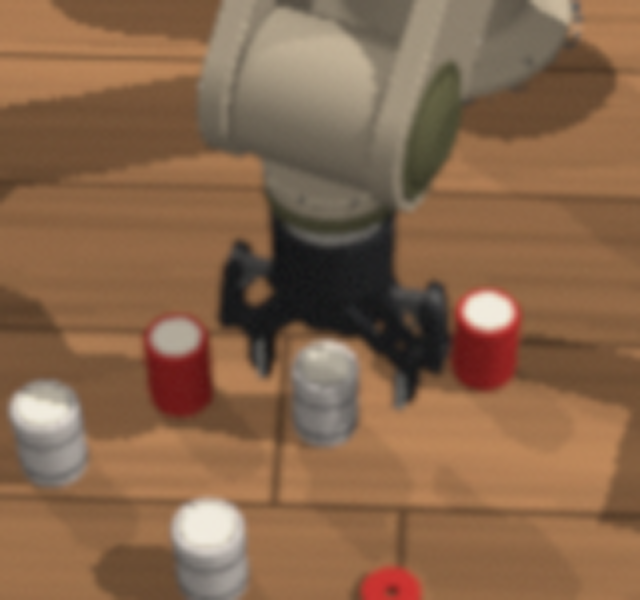

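The fingers straddle the capsule, with red cylinders clear on both sides. The arm lags, so it needs to settle before I correct the position.

>>> apply_moves --pt "0 0 0 0" --pt "0 0 0 0"

```text
time_s: 4.75
eef_pos: [446.0, -65.6, 101.9]
ee_rot: [0.001, 0.126, 0.992, -0.0]
force: [-0.2, -0.8, -0.2]
grip_width: 0.994
```

```bash
python3 go.py 446.5 -69 99
```

```text
t 4.75 pos [446.  -65.6 101.9] jaw 75.56 F [-0.23 -0.79 -0.23] tool cm [-0.14 -0.32  0.29] grip 0.994
```

>>> apply_moves --pt "-0.1 -0.32 0.3 0" --pt "0 0 0 0" --pt "0 0 0 0"

```text
time_s: 5.05
eef_pos: [445.5, -69.2, 97.5]
ee_rot: [0.0, 0.126, 0.992, -0.0]
force: [-0.1, -0.7, 0.6]
grip_width: 0.994
```

```bash
cat > w.py <<'E'
from h import *
from go import go
go(446.5,-69,99)
F=[];T=[];
for i in range(8):
    capture("top");s=readout.sense();F.append(s["force"]);T.append(s["tau"])
print("F",np.mean(F,0).round(2),np.std(F,0).round(2),"tau",np.mean(T,0).round(3),np.std(T,0).round(3), "q",s["joints"].round(3),s["time_s"])
E
python3 w.py
```

```text
t 5.05 pos [445.5 -69.2  97.5] jaw 75.51 F [-0.09 -0.75  0.57] tool cm [-0.09  0.04 -0.15] grip 0.994
F [-0.13  0.47 -0.03] [0.66 0.57 0.46] tau [-2.5000e-02 -3.8436e+01 -1.6841e+01 -1.0000e-03  1.0000e-03 -0.0000e+00] [0.016 0.009 0.011 0.001 0.001 0.001] q [-0.415  0.452  1.935  0.     0.755 -1.733] 5.45
```

>>> apply_moves --pt "0 0 0 0" --pt "0 0 0 0" --pt "0 0 0 0" --pt "0 0 0 0" --pt "0 0 0 0" --grip 3.8

```text
time_s: 5.95
eef_pos: [445.5, -69.1, 97.5]
ee_rot: [0.0, 0.126, 0.992, -0.0]
force: [-1.4, -0.2, 5.8]
grip_width: 0.501
```

>>> apply_moves --pt "0 0 0 0" --pt "0 0 -1.5 0" --pt "0 0 -2.5 0" --pt "0 0 0 0" --pt "0 0 0 0" --pt "0 0 0 0"

```text
time_s: 6.55
eef_pos: [444.9, -68.8, 136.2]
ee_rot: [-0.001, 0.126, 0.992, 0.0]
force: [-0.4, -0.0, -3.4]
grip_width: 0.501
```

```bash
python3 w.py
```

```text
t 6.55 pos [444.9 -68.8 136.2] jaw 75.52 F [-0.44 -0.04 -3.39] tool cm [-0.16  0.02  3.72] grip 0.501
F [-0.4  -0.21 -2.85] [0.4  0.34 0.56] tau [ 7.0000e-03 -3.8266e+01 -1.9648e+01  0.0000e+00 -3.0000e-03 -0.0000e+00] [0.009 0.148 0.038 0.    0.002 0.   ] q [-0.415  0.375  1.91  -0.     0.857 -1.733] 6.95
```

```bash
python3 w.py; python3 - <<'E'
from h import *
from go import go
c=capture("scene");save(c,"lift1.png",(170,80,330,230),4)
go(493.7,223.7,230)
E
```

```text
t 6.95 pos [445.4 -69.  137.1] jaw 75.53 F [-0.06 -0.03 -2.54] tool cm [-0.11  0.03  3.81] grip 0.506
F [-0.05 -0.16 -2.55] [0.6  0.37 0.32] tau [-2.0000e-03 -3.8205e+01 -1.9693e+01 -0.0000e+00 -2.0000e-03 -0.0000e+00] [0.002 0.022 0.01  0.    0.    0.   ] q [-0.415  0.375  1.91   0.     0.857 -1.733] 7.35
t 7.4 pos [445.5 -69.  137.3] jaw 75.53 F [-0.69  1.3  -2.48] tool cm [ 2.64 29.55 -9.27] grip 0.501
```

View pics/lift1.png

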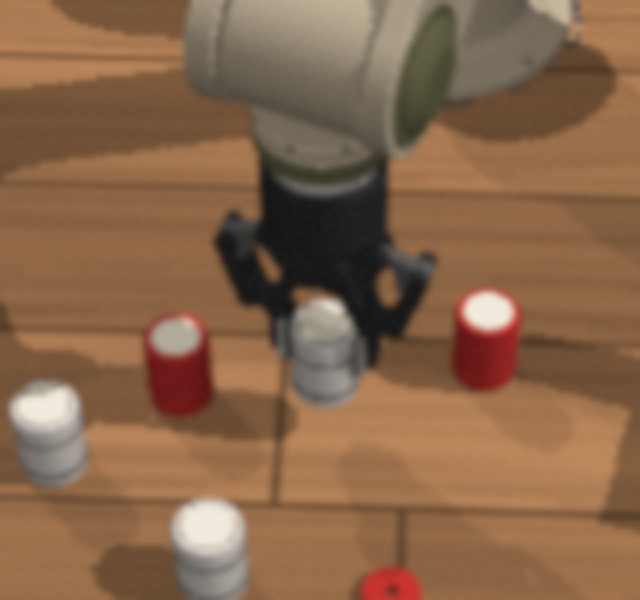

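It weighs 2.55–2.85 N against a near-zero baseline, about 265 g, so this is the full capsule. I'll carry it to the bore.

>>> apply_moves --pt "0 0 -3 0" --pt "0 0 -3.5 0" --pt "0.3 2.5 -2.8 0" --pt "0.3 3.5 0 0" --pt "0.3 3.5 0 0" --pt "0.3 3.5 0 0" --pt "0.3 3.5 0 0" --pt "0.3 3.5 0 0"

```text
time_s: 8.2
eef_pos: [478.0, 130.6, 230.3]
ee_rot: [0.0, 0.126, 0.992, -0.0]
force: [1.4, -0.8, -2.2]
grip_width: 0.501
```

>>> apply_moves --pt "0.3 3.5 0 0" --pt "0.3 3.5 0 0" --pt "0.2 2.5 0 0" --pt "0 0 0 0" --pt "0 0 0 0" --pt "0 0 0 0"

```text
time_s: 8.8
eef_pos: [493.9, 222.4, 230.2]
ee_rot: [-0.0, 0.126, 0.992, -0.0]
force: [0.8, 0.0, -2.0]
grip_width: 0.503
```

```bash
python3 go.py 492.8 223.9 155
```

```text
t 8.8 pos [493.9 222.4 230.2] jaw 75.49 F [ 0.84  0.   -2.03] tool cm [0.14 0.12 7.52] grip 0.503
```

>>> apply_moves --pt "0.14 0.12 2 0" --pt "0 0 2.5 0" --pt "0 0 2.2 0" --pt "0 0 0.4 0" --pt "0 0 0 0" --pt "0 0 0 0"

```text
time_s: 9.4
eef_pos: [493.5, 224.4, 160.6]
ee_rot: [0.001, 0.126, 0.992, 0.0]
force: [0.3, 0.2, -2.2]
grip_width: 0.505
```

```bash
python3 - <<'E'
from h import *
from go import go
go(492.8,223.9,131)
c=capture("scene");save(c,"ins1.png",(300,80,440,220),4)
b=proj(c,[[493.7,223.7,56],[493.7,223.7,60],[493.7,223.7,120]]);print((b-[300,80])*4)
c=capture("top");save(c,"ins1t.png",(60,180,200,300),4)
E
```

```text
t 9.4 pos [493.5 224.4 160.6] jaw 75.5 F [ 0.32  0.19 -2.18] tool cm [ 0.06 -0.07  2.96] grip 0.505
[[265.79155655 439.0247991 ]
 [267.02279875 435.03593552]
 [286.29202177 372.46172436]]
```

View pics/ins1.png

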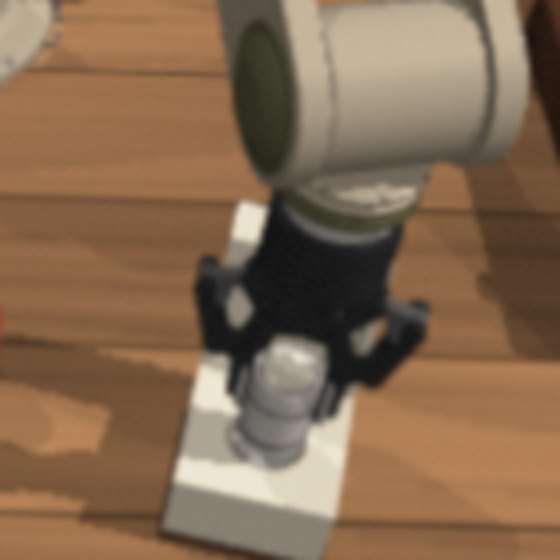

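View pics/ins1t.png

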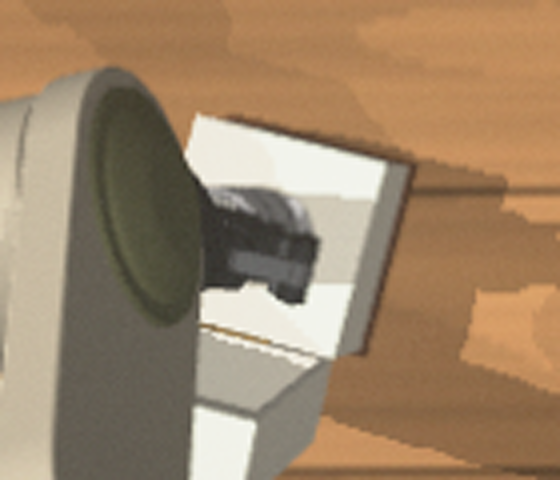

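The capsule foot is centred over the bore at about crop px (272,440), which matches the projection. I'll lower it in steps and watch the force.

>>> apply_moves --pt "0.05 -0.06 0.5 0" --pt "0 0 0.5 0" --pt "0 0 0.4 0" --pt "0 0 0 0" --pt "0 0 0 0"

```text
time_s: 10.0
eef_pos: [492.3, 224.2, 145.2]
ee_rot: [-0.0, 0.126, 0.992, -0.0]
force: [-0.7, 1.0, -2.2]
grip_width: 0.502
```

```bash
python3 go.py 492.8 223.9 131.5
```

```text
t 10.0 pos [492.3 224.2 145.2] jaw 75.53 F [-0.68  0.96 -2.18] tool cm [-0.05 -0.02  1.37] grip 0.502
```

Bottom is about 8 mm into the bore with no contact force, so I'll continue.

>>> apply_moves --pt "0 0 0.4 0" --pt "0 0 0.4 0" --pt "0 0 0.3 0" --pt "0 0 0 0" --pt "0 0 0 0" --pt "0 0 0 0"

```text
time_s: 10.6
eef_pos: [492.4, 224.2, 134.4]
ee_rot: [0.0, 0.126, 0.992, 0.0]
force: [1.0, -0.5, -2.3]
grip_width: 0.503
```

```bash
python3 go.py 492.8 223.9 131.5
```

```text
t 10.6 pos [492.4 224.2 134.4] jaw 75.53 F [ 0.96 -0.53 -2.34] tool cm [-0.04 -0.02  0.29] grip 0.503
```

>>> apply_moves --pt "0 0 0.15 0" --pt "0 0 0.1 0" --pt "0 0 0 0" --pt "0 0 0 0"

```text
time_s: 11.0
eef_pos: [492.3, 224.1, 131.8]
ee_rot: [-0.0, 0.126, 0.992, 0.0]
force: [-0.0, -0.1, -3.2]
grip_width: 0.5
```

```bash
python3 w.py
```

```text
t 11.0 pos [492.3 224.1 131.8] jaw 75.52 F [-0.   -0.09 -3.18] tool cm [ -2.89 -29.53   3.28] grip 0.5
F [-0.08  0.15 -2.63] [0.32 0.26 0.47] tau [-1.0000e-03 -4.7786e+01 -2.1582e+01 -1.0000e-03 -1.0000e-03 -0.0000e+00] [0.001 0.012 0.005 0.    0.    0.   ] q [ 0.211  0.544  1.646 -0.     0.952 -1.108] 11.4
```

>>> apply_moves --pt "0 0 0.05 0" --pt "0 0 0 0" --pt "0 0 0 0"

```text
time_s: 11.7
eef_pos: [492.4, 224.2, 131.6]
ee_rot: [0.0, 0.126, 0.992, 0.0]
force: [-1.5, -0.4, 1.8]
grip_width: 0.504
```

>>> apply_moves --pt "0 0 0 0" --pt "0 0 0 0" --pt "0 0 0 0" --pt "0 0 0 0" --grip 6.5

```text
time_s: 12.1
eef_pos: [492.4, 224.2, 131.3]
ee_rot: [0.0, 0.126, 0.992, 0.0]
force: [0.4, -0.1, -0.1]
grip_width: 0.76
```

>>> apply_moves --pt "0 0 -0.5 0" --pt "0 0 -1.5 0" --pt "0 0 -3 0" --pt "0 0 -3.5 0" --pt "0 0 -3.5 0" --pt "0 0 -2 0" --pt "0 0 0 0" --pt "0 0 0 0"

```text
time_s: 12.9
eef_pos: [492.1, 224.1, 271.1]
ee_rot: [-0.0, 0.126, 0.992, -0.0]
force: [-0.0, 1.0, -1.5]
grip_width: 0.763
```

```bash
python3 - <<'E'
from h import *
from go import go
go(492.8,223.9,131)
c=capture("scene");save(c,"rel1.png",(300,80,440,220),4)
X=np.array([-.968,.25,0]);B=np.array([493.7,223.7,94])
print((proj(c,[B])-[300,80])*4)
c=capture("top");save(c,"rel1t.png",(60,180,200,300),4);print((proj(c,[B])-[60,180])*4)
H=np.array([493.7,223.7,56])+50*X
for th in (1.9,):
    p=H+X*(-100*np.cos(th)+44*np.sin(th))+[0,0,100*np.sin(th)+44*np.cos(th)];print("edge",p)
E
```

```text
t 12.9 pos [492.1 224.1 271.1] jaw 75.53 F [-0.    1.02 -1.49] tool cm [-0.07 -0.   14.01] grip 0.763
[[277.75339564 400.22413126]]
[[236.86525987 235.83897297]]
edge [373.70075659 254.69154014 136.40526783]
```

View pics/rel1.png

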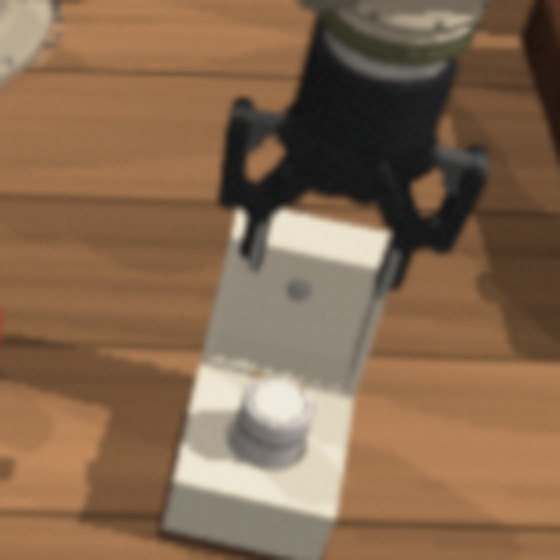

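View pics/rel1t.png

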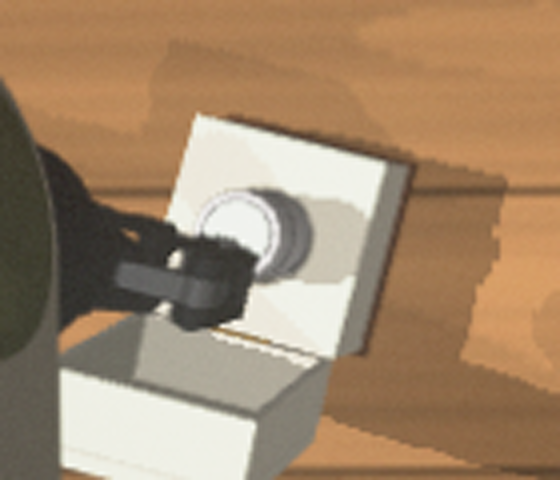

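Released: the capsule stands upright at crop px (278,400), as predicted for the raised seat. Next I'll check the lid angle and plan the lid arc.

```bash
python3 - <<'E'
from h import *
from go import go
X=np.array([-.968,.25,0]);Y=np.array([-.25,-.968,0]);H=np.array([493.7,223.7,56])+50*X
c=capture("top");s=capture("scene")
for th in (1.7,1.8,1.9,2.0):
    e=H+X*(-100*np.cos(th)+44*np.sin(th))+[0,0,100*np.sin(th)+44*np.cos(th)]
    r=H+X*(-100*np.cos(th))+[0,0,100*np.sin(th)]
    print(th,"top edge(93,301)",proj(c,[e]).round(1),"scene edge/rim in rel1",((proj(s,[e-50*Y,e+50*Y,r-50*Y,r+50*Y])-[300,80])*4).round())
def wp(th):
    if th>1.5: L=100;x=-L*np.cos(th)+44*np.sin(th);z=L*np.sin(th)+44*np.cos(th)-10
    else: L=90;x=-L*np.cos(th)+44*np.sin(th);z=L*np.sin(th)+44*np.cos(th)
    return x+11,z
prev=None
for th in [1.9,1.8,1.7,1.6,1.5,1.4,1.3,1.2,1.1,1.0,.9,.8,.7,.6,.5,.4,.3,.2,.1,0]:
    x,z=wp(th);p=H+X*x+[0,0,z+73]
    print(th,round(x,1),round(z,1),p.round(1),(np.array([x-prev[0],-(z-prev[1])])/10).round(2) if prev else ""); prev=(x,z)
p=H+X*110;go(p[0],p[1],271)
E
```

```text
1.7 top edge(93,301) [[ 92.2 298.6]] scene edge/rim in rel1 [[398. 235.]
 [239. 202.]
 [393. 277.]
 [230. 243.]]
1.8 top edge(93,301) [[ 92.3 303.1]] scene edge/rim in rel1 [[396. 233.]
 [239. 199.]
 [394. 268.]
 [232. 234.]]
1.9 top edge(93,301) [[ 92.6 307. ]] scene edge/rim in rel1 [[395. 231.]
 [239. 199.]
 [394. 261.]
 [234. 226.]]
2.0 top edge(93,301) [[ 93.3 310.4]] scene edge/rim in rel1 [[393. 232.]
 [239. 200.]
 [394. 255.]
 [235. 221.]]
1.9 85.0 70.4 [363.1 257.4 199.4] 
1.8 76.6 77.4 [371.2 255.3 206.4] [-0.84 -0.7 ]
1.7 67.5 83.5 [379.9 253.1 212.5] [-0.91 -0.61]
1.6 57.9 88.7 [389.3 250.7 217.7] [-0.96 -0.52]
1.5 48.5 92.9 [398.3 248.3 221.9] [-0.94 -0.42]
1.4 39.1 96.2 [407.5 246.  225.2] [-0.95 -0.33]
1.3 29.3 98.5 [416.9 243.5 227.5] [-0.97 -0.23]
1.2 19.4 99.8 [426.5 241.  228.8] [-0.99 -0.13]
1.1 9.4 100.2 [436.2 238.5 229.2] [-1.   -0.03]
1.0 -0.6 99.5 [445.9 236.  228.5] [-1.    0.07]
0.9 -10.5 97.9 [455.4 233.6 226.9] [-0.99  0.17]
0.8 -20.1 95.2 [464.8 231.2 224.2] [-0.97  0.26]
0.7 -29.5 91.6 [473.8 228.8 220.6] [-0.94  0.36]
0.6 -38.4 87.1 [482.5 226.6 216.1] [-0.89  0.45]
0.5 -46.9 81.8 [490.7 224.5 210.8] [-0.85  0.54]
0.4 -54.8 75.6 [498.3 222.5 204.6] [-0.79  0.62]
0.3 -62.0 68.6 [505.3 220.7 197.6] [-0.72  0.69]
0.2 -68.5 61.0 [511.6 219.1 190. ] [-0.65  0.76]
0.1 -74.2 52.8 [517.1 217.7 181.8] [-0.57  0.82]
0 -79.0 44.0 [521.8 216.4 173. ] [-0.48  0.88]
t 13.1 pos [492.1 224.1 270.2] jaw 75.52 F [-0.24 -0.21 -0.32] tool cm [15.83  0.   -0.05] grip 0.759
```

>>> apply_moves --pt "2.5 0 0 0" --pt "3.5 0 0 0" --pt "3.5 0 0 0" --pt "3.5 0 0 0" --pt "2.8 0 0 0" --pt "0 0 0 0" --pt "0 0 0 0" --pt "0 0 0 0" --grip 0

```text
time_s: 13.9
eef_pos: [340.1, 263.5, 271.1]
ee_rot: [-0.0, 0.126, 0.992, -0.0]
force: [0.4, 0.1, 0.1]
grip_width: -0.003
```

```bash
python3 go.py 339 264 205
```

```text
t 13.9 pos [340.1 263.5 271.1] jaw 75.5 F [0.4  0.09 0.12] tool cm [0.12 0.02 6.61] grip -0.003
```

>>> apply_moves --pt "0 0 2 0" --pt "0 0 2.5 0" --pt "0 0 2.1 0" --pt "0 0 0 0" --pt "0 0 0 0"

```text
time_s: 14.4
eef_pos: [340.0, 263.5, 205.6]
ee_rot: [-0.0, 0.126, 0.992, -0.0]
force: [0.6, 1.0, 0.2]
grip_width: -0.008
```

```bash
python3 - <<'E'
from h import *
from go import go
go(371.2,255.3,206.4)
c=capture("scene");save(c,"lid1.png",(300,60,440,200),4)
E
```

```text
t 14.4 pos [340.  263.5 205.6] jaw 75.49 F [0.61 1.01 0.23] tool cm [-3.22 -0.02 -0.08] grip -0.008
```

View pics/lid1.png

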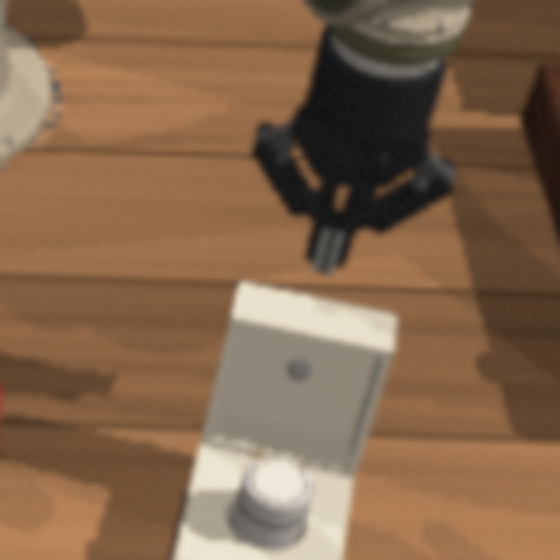

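The shut fingers are behind the lid with the tip at crop px (325,268), and the lid stands at about 1.75 rad. I'll start pushing.

>>> apply_moves --pt "-1.2 0 0 0" --pt "-1.2 0 0 0" --pt "-0.8 0 0 0" --pt "-0.9 0 -0.6 0" --pt "-1 0 -0.5 0" --pt "-0.9 0 -0.4 0" --pt "0 0 0 0"

```text
time_s: 15.15
eef_pos: [398.7, 248.4, 221.0]
ee_rot: [0.001, 0.126, 0.992, 0.0]
force: [-0.5, 0.5, 0.5]
grip_width: 0.004
```

```bash
python3 - <<'E'
from h import *
from go import go
go(398.3,248.3,221.9)
c=capture("scene");save(c,"lid2.png",(300,60,440,200),4)
E
```

```text
t 15.15 pos [398.7 248.4 221. ] jaw 75.48 F [-0.54  0.51  0.5 ] tool cm [ 0.04 -0.02 -0.09] grip 0.004
```

View pics/lid2.png

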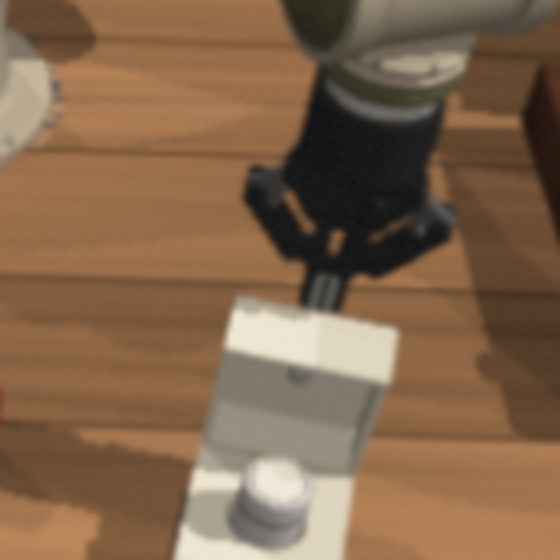

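The lid is following: it is now about 1.5 rad with the force near 0. I'll continue along the arc.

>>> apply_moves --pt "-0.95 0 -0.35 0" --pt "-0.97 0 -0.23 0" --pt "-1 0 -0.13 0" --pt "-1 0 -0.03 0" --pt "-1 0 0.07 0" --pt "-1 0 0.17 0" --pt "-0.97 0 0.26 0" --pt "0 0 0 0"

```text
time_s: 16.0
eef_pos: [465.3, 231.0, 222.2]
ee_rot: [0.0, 0.126, 0.992, -0.0]
force: [-0.1, 0.8, 0.4]
grip_width: 0.003
```

```bash
python3 - <<'E'
from h import *
from go import go
go(464.8,231.2,224.2)
c=capture("scene");save(c,"lid3.png",(300,60,440,200),4)
E
```

```text
t 16.0 pos [465.3 231.  222.2] jaw 75.48 F [-0.14  0.83  0.4 ] tool cm [ 0.05  0.01 -0.2 ] grip 0.003
```

View pics/lid3.png

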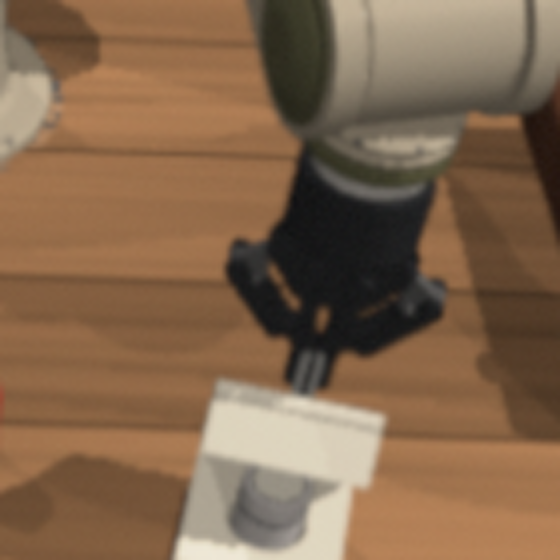

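>>> apply_moves --pt "-0.94 0 0.36 0" --pt "-0.9 0 0.45 0" --pt "-0.85 0 0.54 0" --pt "-0.79 0 0.62 0" --pt "-0.72 0 0.6 0" --pt "0 0 0 0"

```text
time_s: 16.65
eef_pos: [505.4, 220.5, 195.8]
ee_rot: [-0.001, 0.126, 0.992, -0.0]
force: [-0.2, -0.4, 0.3]
grip_width: 0.001
```

```bash
python3 - <<'E'
from h import *
from go import go
go(505.3,220.7,197.6)
c=capture("scene");save(c,"lid4.png",(300,80,440,220),4)
E
```

```text
t 16.65 pos [505.4 220.5 195.8] jaw 75.49 F [-0.15 -0.42  0.33] tool cm [ 0.01  0.02 -0.18] grip 0.001
```

View pics/lid4.png

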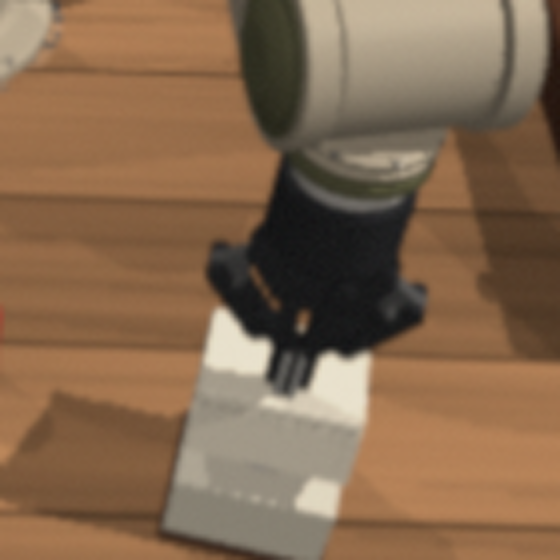

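The lid is at about 0.28 rad, just above dome contact. I'll go slower from here and watch the force.

>>> apply_moves --pt "-0.35 0 0.38 0" --pt "-0.35 0 0.38 0" --pt "-0.3 0 0.3 0" --pt "-0.3 0 0.3 0" --pt "0 0 0 0"

```text
time_s: 17.2
eef_pos: [517.3, 217.9, 183.2]
ee_rot: [-0.0, 0.126, 0.992, 0.0]
force: [-1.2, 0.2, 2.4]
grip_width: -0.002
```

>>> apply_moves --pt "-0.25 0 0.3 0" --pt "-0.25 0 0.3 0" --pt "0 0 0 0" --pt "0 0 0 0"

```text
time_s: 17.6
eef_pos: [522.3, 216.6, 177.4]
ee_rot: [0.0, 0.126, 0.992, 0.0]
force: [-1.8, 1.4, 3.1]
grip_width: 0.004
```

```bash
python3 go.py 521.8 216.4 173
```

```text
t 17.6 pos [522.3 216.6 177.4] jaw 75.54 F [-1.8   1.37  3.13] tool cm [ 0.04 -0.03  0.44] grip 0.004
```

>>> apply_moves --pt "0 0 0.15 0" --pt "0 0 0.15 0" --pt "0 0 0.15 0" --pt "0 0 0 0" --pt "0 0 0 0"

```text
time_s: 18.1
eef_pos: [523.5, 216.3, 174.2]
ee_rot: [0.002, 0.126, 0.992, 0.0]
force: [0.3, -0.9, 8.3]
grip_width: -0.001
```

```bash
python3 go.py 521.8 216.4 173
```

```text
t 18.1 pos [523.5 216.3 174.2] jaw 75.53 F [ 0.33 -0.88  8.34] tool cm [ 0.17 -0.03  0.12] grip -0.001
```

>>> apply_moves --pt "0 0 0.15 0" --pt "0 0 0.1 0" --pt "0 0 0 0" --pt "0 0 0 0"

```text
time_s: 18.5
eef_pos: [524.2, 216.1, 172.6]
ee_rot: [0.003, 0.126, 0.992, 0.0]
force: [2.9, -2.0, 13.0]
grip_width: -0.002
```

>>> apply_moves --pt "0 0 0.1 0" --pt "0 0 0 0" --pt "0 0 0 0"

```text
time_s: 18.8
eef_pos: [524.2, 216.1, 172.5]
ee_rot: [0.004, 0.126, 0.992, 0.0]
force: [-0.7, -3.1, 20.8]
grip_width: 0.002
```

```bash
python3 - <<'E'
from h import *
from go import go
go(521.8,216.4,173)
c=capture("scene");save(c,"lid5.png",(300,80,440,220),4)
E
```

```text
t 18.8 pos [524.2 216.1 172.5] jaw 75.53 F [-0.71 -3.11 20.78] tool cm [ 0.24 -0.03 -0.05] grip 0.002
```

View pics/lid5.png

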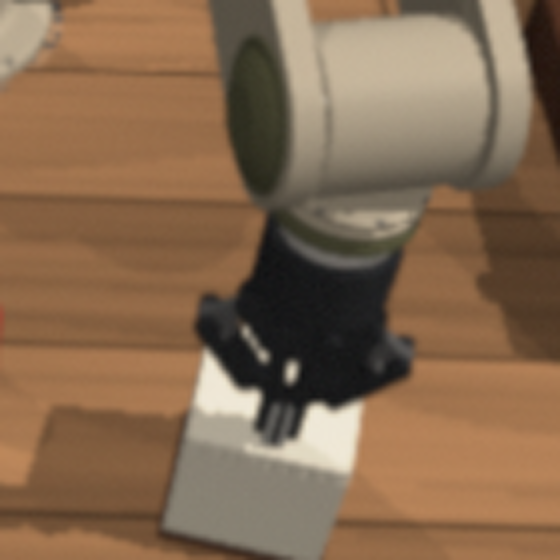

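The force climbed from 13 to 21 N with no further travel, and the tip height is about 99.5 mm, so the lid is hard shut. I'll retract and check.

>>> apply_moves --pt "0 0 -0.5 0" --pt "0 0 -2 0" --pt "0 0 -4 0" --pt "0 0 -4 0" --pt "3 0 -2 0" --pt "4 0 0 0" --pt "4 0 0 0" --pt "4 0 0 0"

```text
time_s: 19.65
eef_pos: [375.6, 254.0, 294.1]
ee_rot: [0.0, 0.126, 0.992, -0.0]
force: [-0.6, 1.0, 0.2]
grip_width: 0.0
```

>>> apply_moves --pt "4 0 0 0" --pt "4 0 0 0" --pt "0 0 0 0" --pt "0 0 0 0" --pt "0 0 0 0"

```text
time_s: 20.15
eef_pos: [300.4, 273.8, 294.3]
ee_rot: [0.0, 0.126, 0.992, -0.0]
force: [0.5, 0.3, -0.4]
grip_width: 0.003
```

```bash
python3 - <<'E'
from h import *
from go import go
go(521.8,216.4,173)
X=np.array([-.968,.25,0]);Y=np.array([-.25,-.968,0]);B=np.array([493.7,223.7,0])
for n in("scene","top"):
    c=capture(n);im=c["img"][:,:,::-1].copy();im=cv2.resize(im,None,fx=1.5,fy=1.5,interpolation=cv2.INTER_CUBIC);cv2.imwrite(f"pics/end_{n}.png",im)
    cr=(310,130,420,230) if n=="scene" else (60,190,200,290)
    im=cv2.resize(c["img"][cr[1]:cr[3],cr[0]:cr[2],::-1],None,fx=6 if n=="scene" else 5,fy=6 if n=="scene" else 5,interpolation=cv2.INTER_CUBIC)
    k=6 if n=="scene" else 5
    for z,col in((100,(0,0,255)),(56,(255,0,0))):
        p=np.array([B+50*(a*X+b*Y)+[0,0,z] for a,b in((1,1),(1,-1),(-1,-1),(-1,1))])
        cv2.polylines(im,[((proj(c,p)-[cr[0],cr[1]]+.5)*k).astype(int)],True,col,1)
    cv2.imwrite(f"pics/endz_{n}.png",im)
E
```

```text
t 20.15 pos [300.4 273.8 294.3] jaw 75.49 F [ 0.47  0.26 -0.41] tool cm [-2.286e+01 -1.000e-02  1.215e+01] grip 0.003
```

View pics/end_scene.png

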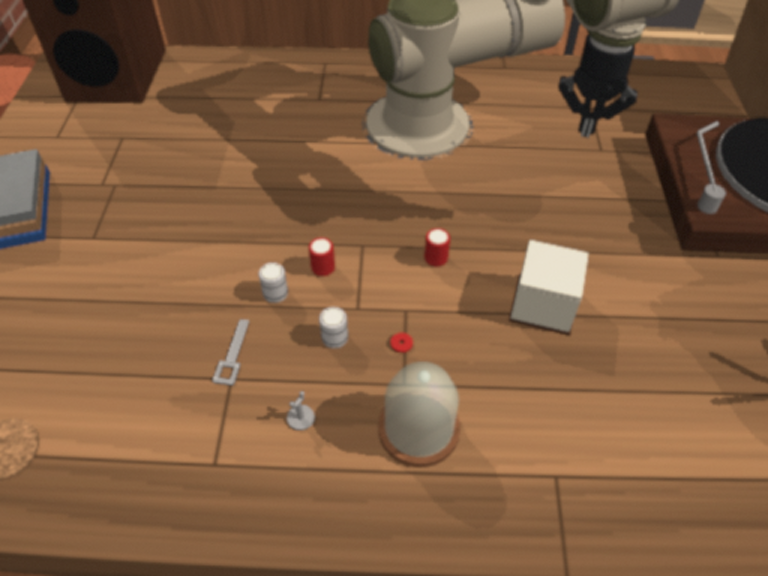

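View pics/endz_scene.png

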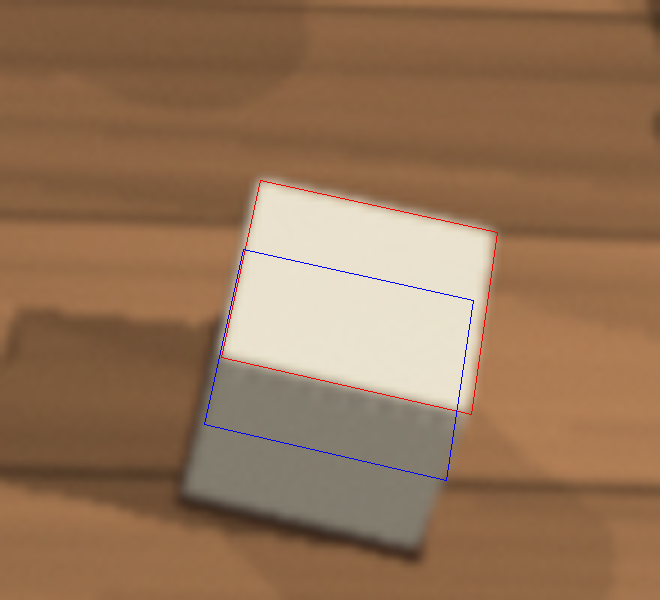

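View pics/endz_top.png

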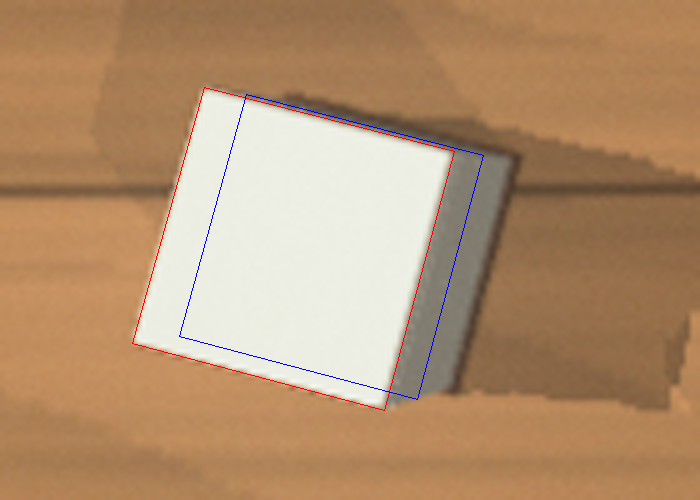

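Both outlines match a box 100 mm high and shut. The other two capsules, the red look-alikes and the bystanders haven't moved, so I'm handing it in.

```bash
python3 -c "
from rig import ctrl,readout
print(ctrl.finish_job(),readout.sense()['time_s'])"
```

```text
the job is handed in; nothing more can be done
the job is handed in; nothing more can be done
```

The full capsule is in the scent box with the lid shut over it, and the job was handed in at about 20 s of the 72 s allowed.

- **Finding it:** I lifted the metal capsule at about (446, -69). It read 2.55–2.85 N against a near-zero baseline, roughly 265 g, which only the full one can weigh. I did not lift the other two.
- **Placing it:** I stood it in the bore on the raised seat and let go. After release the picture showed it upright where I expected it.
- **Shutting the lid:** I swung the lid over with the shut fingers and pressed near its far edge. It came to a hard stop at about 21 N, at the height of a shut lid.
- **Last checks:** With the gripper withdrawn, both cameras show the box matching the outline of one 100 mm high and shut, with no gap. The two spent capsules are upright, and the red look-alikes and other objects are where they started. No check failed or disagreed, but nothing shows the seat depth directly: that the capsule is fully home is inferred from the shut lid.

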